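Make up two resoling kits on the bootmaker's bench

ROBOT

A 6-joint arm with a two-finger parallel gripper is mounted at the origin on the work surface. World frame = base frame: x ahead of the robot, y to its left, z up, the work surface at z = 0. Lengths are in mm, angles in degrees, forces in N, time in s.
With the tool pointing down it reaches from about 350 to 850 mm from the base axis. Payload 8.1 kg.
Tool frame: the origin (TCP) lies at the very end of the fingers, on their centre line; the grasp point (between the pads) lies r.tcp_to_grasp behind it (r.tcp_to_grasp is the distance from the TCP to the grasp point, in mm); z points along the fingers, y is the line along which they close (so a half turn about z gives the same grasp; the last joint's range is limited). The gripper opens to 85 mm and grips with 20 to 120 N. Pads are 22 mm wide; open, the fingers measure 114 mm over their backs; the gripper's body (76 mm by 85 mm) begins 54 mm behind the grasp point. The pads swing forward as they close: fully open they stand 13 mm farther back than shut.
Start: joints at [65.237, 7.471, 85.268, -0, 87.261, -4.893], TCP at [203.913, 564.291, 231.292] pointing down, gripper open.
Joint ranges: [-169.43, 169.43], [-51.17, 129.36], [1.28, 143.12], [-76.62, 256.62], [0, 156.53], [-152.29, 152.29]. Speed limits (degrees/s): [136.94, 136.94, 159.86, 180, 180, 180].

INTERFACE

Orientations are given as [roll, pitch, yaw] about the fixed x, y, z axes, in that order (R = Rz(yaw) Ry(pitch) Rx(roll)).
In Python, from bench import r gives the robot as it stands.
- The arm moves only by the shell command python3 -m handwheel 'ROWS' [OPENING] [FORCE]. ROWS is JSON, a list of rows, each a list of 4 numbers: the shift along the tool's x, y, z in m, then the turn about the tool's z in degrees. A call has 1 to 10 rows; each row shifts and turns the commanded pose from where the row before left it, along the tool's axes as they then stand; what a row does not reach is not made up. A row lasts 1/10 s, in which the tool goes at most 50 mm and 8.59 degrees, less where a joint would pass 70% of its speed; a pose out of reach is approached as far as the arm can. A call is refused whole if a number of a shift passes 0.05 or a number of a turn 8.59, either way. A call with a gripper value outside its range is refused whole. OPENING is the finger opening in m, from 0 to 0.0854, set as the call begins (- or left out, the last holds). The fingers move at their own pace and stop on an object; FORCE is the grip in N (left out, the last holds). Time passes only in rows, so rows that do not move let the fingers close. It gives the time, the measured TCP pose, the force, the opening and the grip force at its end, in the units of the state.
- r.sense(): the state, without advancing time (a new reading comes with each control period).
- r.snapshot(name): name is "scene" or "top" or "wrist"; returns the picture (384x512x3 uint8, red, green, blue); there is no depth.
- r.camera_params(name): a dict with "fx", "fy", "cx", "cy" (pixels), "R" (3x3) and "t" (3): a world point X has camera coordinates R X + t; the wrist camera has in their place "mount" (4x4, takes a point from camera to tool coordinates, whose origin is the TCP and whose axes are the flange's). Camera axes: x right, y down, z forward; pixel columns grow to the right and rows downward; lengths in mm; the calibration is good to about 2 mm. A picture is of the moment at which its call begins: read the wrist's pose just before it. camera_params takes no time and is no camera call.
- r.hand_in(): hands the job in; it is judged then, once.
The state is a dict: "time": time; "joint_pos": joint angles; "qd": joint speeds; "joint_efforts": joint torques, N m; "tool_pos": TCP position; "tcp_rot": TCP orientation; "ft_force": force on the tool from outside, world axes, zero at the start; "wrist_torque": the same for the moment, N m; "finger_gap": finger opening in mm; "grip_force": force on a finger pad.
Only numpy, scipy, OpenCV 4.12 (cv2) and the standard library are available. Lean on these libraries where they do the work, as an engineer would, in place of code of your own. Each camera call takes 0.05 s, during which the arm holds its last target. There are 200 camera calls.

TASK

Make up the kits for two repair jobs. Into the longer tray with three compartments put the larger heel (widest compartment), the tack tin (middle-sized one) and the short thread spool (narrowest one); into the shorter tray with two compartments put the smaller heel (wider one) and the tall thread spool (narrower one). Everything must stand upright, the way up it stands now, flat on the floor of its compartment, and the glue bottle and the eyelet jar stay standing where they are.

Things in the scene. Friction and masses are not known exactly. Their poses are not given: they have to be found in the camera images.
- heel_large: Larger stacked heel: D-shaped block of brown leather lifts with a black rubber top piece. 66 mm long (x), 60 mm wide (y), 34 mm tall, about 120 g. Origin: centre of the underside; z up through the top. The round end points to +x (an arc of 30 mm radius about a point 3 mm to +x of the origin), the straight edge is at x = -33 mm, the flat parallel sides at y = +-30 mm run from x = -33 to +3 mm. Stands on its underside, any yaw.
- heel_small: Smaller stacked heel, same make and shape: 48 mm long (x), 42 mm wide (y), 28 mm tall, about 60 g. Origin: centre of the underside; z up through the top. Round end to +x (21 mm radius about a point 3 mm to +x of the origin), straight edge at x = -24 mm, flat parallel sides at y = +-21 mm from x = -24 to +3 mm.
- tack_tin: Flat round tack tin, bare steel, lid closed: 56 mm diameter, 32 mm tall, about 140 g. Origin: centre of the underside; z up through the top. 
- spool_short: Short thread spool with wooden ends wound with natural thread, standing: a rigid cylinder of 34 mm diameter, 36 mm tall, about 50 g. Origin: centre of the underside; z up through the top. 
- spool_tall: Tall thread spool of the same make, standing: a rigid cylinder of 38 mm diameter, 64 mm tall, about 90 g. Origin: centre of the underside; z up through the top. 
- boot_tray: Longer job tray, three compartments in a row, fixed, pale plywood floor with low dark wooden rims: 100 mm (x) by 244 mm (y), 14 mm tall. Origin: centre of its underside. Floors lie 4 mm, rims and dividers 14 mm above the bench; walls 4 mm thick. Inner sizes (x by y) from +y to -y: widest 92 x 96 mm centred at y = +70 mm; middle 92 x 76 mm centred at y = -20 mm; narrowest 92 x 56 mm centred at y = -90 mm; all at x = 0.
- shoe_tray: The shorter job tray, two compartments, fixed to the bench, same make: 90 mm (x) by 146 mm (y), 14 mm tall. Origin: centre of its underside; floors 4 mm, rims and divider 14 mm above the bench; walls 4 mm. Wider compartment 82 x 76 mm (x by y) centred at y = +31 mm; narrower 82 x 58 mm centred at y = -40 mm; both at x = 0.
- glue_bottle: White plastic glue bottle with black cap, standing among the stock, 42 mm diameter, 110 mm tall, loose. Not part of any kit. Origin: centre of the underside; z up through the top. 
- eyelet_jar: Amber glass jar with dark metal lid, standing among the stock, 50 mm diameter, 50 mm tall, loose. Not part of any kit. Origin: centre of the underside; z up through the top. 
Not all that is in view belongs to the job. What is shaped like the spool_short but green or yellow is not meant. Several things have the shape of the tack_tin; the one meant has the colours described above.

How it is judged:
By the outcome, as a careful person would: the job done as asked, in the order asked, and still so for the second after the job is handed in, with the robot touching nothing.
It also fails if it takes over 131 s, if anything falls off the work surface, if the arm or the gripper's body presses on something with over 40 N, if the wrist force passes 120 N, or if a joint passes its speed limit or range.

## Working session

There is one attempt and no reset: what is moved stays moved. The work goes in short steps, Python scripts to look and compute and a shell command to move; the robot and the scene stay as the last step left them, time stands still between calls to the robot, and variables do not carry over. Pictures are saved under pics/ and viewed, at most 14 in all, crops included, and the job is handed in when it is done.

```bash
mkdir -p pics; python3 - <<'E'
from bench import r
import cv2,numpy as np
s=r.sense();print(s,r.tcp_to_grasp)
for n in("top","scene"):
    im=r.snapshot(n);cv2.imwrite(f"pics/{n}0.png",im[:,:,::-1])
    print(r.camera_params(n))
print(r.camera_params("wrist"))
E
```

```text
{'time': 0.0, 'joint_pos': array([ 6.52362264e+01,  7.51626936e+00,  8.53302785e+01,  1.14049477e-03,
        8.72618731e+01, -4.89263507e+00]), 'qd': array([ 0.02409362, -0.03180299,  0.00061379,  0.00714666, -0.10997268,
       -0.05941613]), 'joint_efforts': array([-6.63345945e-04, -5.69399035e+01, -5.00543010e+01, -1.54449731e-05,
        1.47143978e-02,  1.12230370e-05]), 'tool_pos': array([203.67606722, 563.77694137, 230.22275747]), 'tcp_rot': array([-1.79892071e+02, -1.03820265e-02,  1.60128796e+02]), 'ft_force': array([1.50382454, 0.06958526, 0.68568094]), 'wrist_torque': array([-0.02929537, -0.00038373,  0.00128219]), 'grip_force': 0.0, 'finger_gap': 85.5003035989074} 18.700000000000003
{'fx': 416.40495467728863, 'fy': 416.40495467728863, 'cx': 259.536882114887, 'cy': 190.7835714990116, 'R': array([[-0.01962442, -0.99961141, -0.01979687],
       [-0.99466419,  0.02152547, -0.100895  ],
       [ 0.10128193,  0.01771123, -0.9947001 ]]), 't': array([ -13.82486588,  506.93402293, 1023.59011838])}
{'fx': 377.41409606603986, 'fy': 377.41409606603986, 'cx': 258.4086423154605, 'cy': 193.02763208756852, 'R': array([[ 0.47259874,  0.88123316, -0.00886226],
       [ 0.66641713, -0.36393859, -0.65072031],
       [-0.57666163,  0.30162364, -0.75926579]]), 't': array([-217.25547929, -334.93330838, 1319.97245932])}
{'fx': 292.482437990871, 'fy': 292.482437990871, 'cx': 256.4844278786497, 'cy': 188.8594269380992, 'mount': array([[-1.36101171e-03, -9.60701192e-01, -2.77581280e-01,
         7.12686145e+01],
       [ 9.99998970e-01, -1.43426505e-03,  6.08464423e-05,
         4.96984217e-01],
       [-4.56580379e-04, -2.77580912e-01,  9.60702154e-01,
        -1.42623689e+02],
       [ 0.00000000e+00,  0.00000000e+00,  0.00000000e+00,
         1.00000000e+00]])}
```

View pics/top0.png

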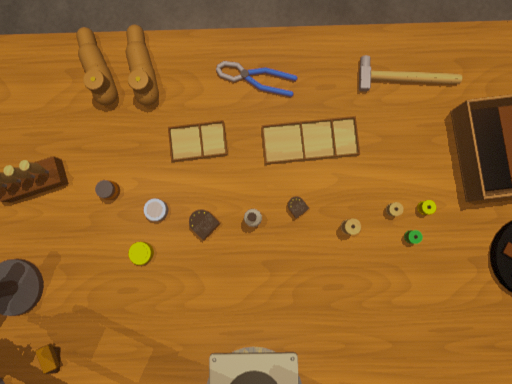

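View pics/scene0.png

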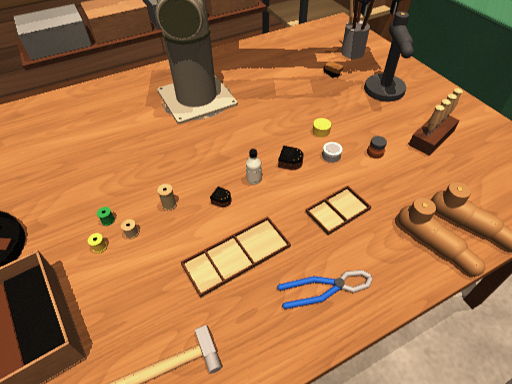

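The top view shows: large heel (203,224), small heel (297,207), glue bottle (252,217), tall spool (352,227), natural short spool (396,209), white/steel tin candidate (155,210), yellow tin (140,253), jar (107,190), and the trays at (198,141) and (310,140). I'll enlarge the stock and measure it.

```bash
cat > h.py <<'E'
import numpy as np,cv2
from bench import r
from scipy.spatial.transform import Rotation as Ro
def ray(cam,u,v,z,s=None):
    p=r.camera_params(cam)
    d=np.array([(u-p["cx"])/p["fx"],(v-p["cy"])/p["fy"],1.])
    if cam=="wrist":
        M=p["mount"];T=Ro.from_euler('xyz',s["tcp_rot"],degrees=True).as_matrix()
        o=T@M[:3,3]+s["tool_pos"];w=T@M[:3,:3]@d
    else:
        o=-p["R"].T@p["t"];w=p["R"].T@d
    return o+w*(z-o[2])/w[2]
E
python3 - <<'E'
from h import *
im=cv2.imread("pics/top0.png")
a=cv2.resize(im[170:275,90:235],None,fx=5,fy=5,interpolation=2)
b=cv2.resize(im[170:275,235:445],None,fx=3.45,fy=3.45,interpolation=2)[:,:725]
b=cv2.resize(im[110:275,235:445],None,fx=3.4,fy=3.4,interpolation=2)
cv2.imwrite("pics/a.png",a);cv2.imwrite("pics/b.png",b)
for n,u,v,z in[("tin",155,210,32),("hl",203,224,34),("hs",297,207,28),("ss",396,209,36),("st",352,227,64),("glue",252,216,110),("jar",107,190,50),("shoe",198,141,10),("boot",310,140,10)]:
    print(n,ray("top",u,v,z).round(0))
for n in("tl",(262,123)),("tr",(354,118)),("br",(358,157)),("bl",(265,163)),("stl",(169,128)),("str",(224,122)),("sbr",(227,156)),("sbl",(172,161)): print(n[0],ray("top",*n[1],14).round(0))
E
```

```text
tin [463. 238.  32.]
hl [426. 118.  34.]
hs [ 464. -117.   28.]
ss [ 453. -360.   36.]
st [ 411. -245.   64.]
glue [440.  -7. 110.]
jar [514. 353.  50.]
shoe [641. 133.  10.]
boot [ 637. -157.   10.]
tl [684. -34.  14.]
tr [ 691. -272.   14.]
br [ 589. -277.   14.]
bl [579. -39.  14.]
stl [677. 208.  14.]
str [689.  65.  14.]
sbr [599.  58.  14.]
sbl [590. 200.  14.]
```

View pics/a.png

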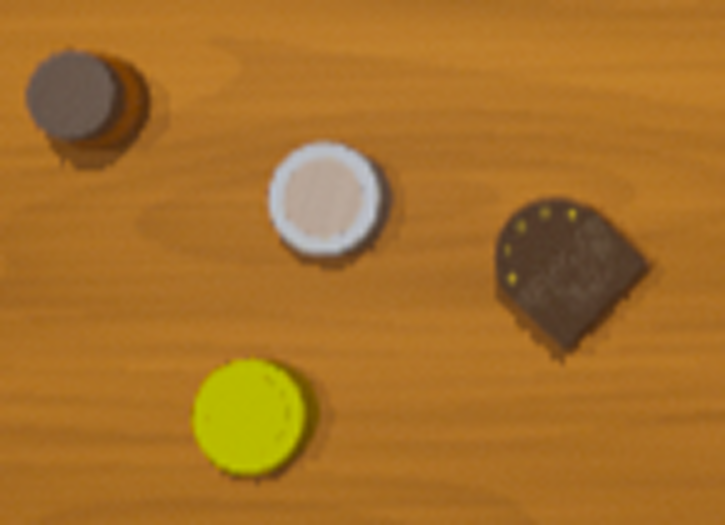

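View pics/b.png

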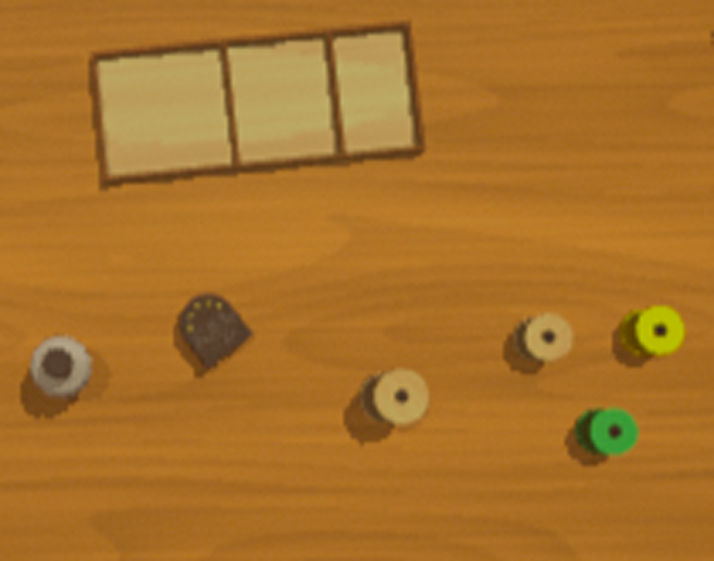

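The crops show the large heel's round end to the upper left and its straight edge to the lower right. The small heel's round end points up, and both trays have their widest compartment on the left. The white-rimmed tin at (155,210) isn't certain to be the steel one, so I'll check it from the wrist. Next come precise masks.

```bash
cat >> h.py <<'E'
def blobs(im,cond,amin):
    m=cond.astype(np.uint8)*255
    c,_=cv2.findContours(m,cv2.RETR_EXTERNAL,cv2.CHAIN_APPROX_NONE)
    return [k for k in c if cv2.contourArea(k)>amin]
def world(cam,k,z,s=None): return np.array([ray(cam,u,v,z,s)[:2] for u,v in k.reshape(-1,2)])
E
python3 - <<'E'
from h import *
im=cv2.imread("pics/top0.png");hsv=cv2.cvtColor(im,cv2.COLOR_BGR2HSV);H,S,V=[hsv[...,i].astype(int) for i in range(3)]
for nm,(u,v) in dict(floorL=(283,145),rim=(262,140),heel=(200,225),heeldark=(205,222),hs=(297,207),wood=(300,260),spool=(393,207),tin=(155,210),tinrim=(146,210),shadow=(164,215)).items(): print(nm,hsv[v,u],end=' ')
print()
def show(nm,cond,z,amin,box):
    c=np.zeros_like(cond);x0,y0,x1,y1=box;c[y0:y1,x0:x1]=cond[y0:y1,x0:x1]
    for k in blobs(im,c,amin):
        w=world("top",k,z).astype(np.float32);(cx,cy),(a,b),t=cv2.minAreaRect(w)
        mm=cv2.moments(cv2.convexHull(w));g=np.array([mm["m10"],mm["m01"]])/mm["m00"]
        print(nm,"ctr",round(cx,1),round(cy,1),"size",round(a,1),round(b,1),"ang",round(t,1),"centroid",g.round(1))
show("tray",(V>150)&(S<165),4,150,(160,110,370,175))
show("heel",(V<100)&(S<150),30,100,(180,190,225,250))
show("heelS",(V<100)&(S<150),26,60,(280,190,315,225))
show("tin",(S<120),32,150,(135,190,175,230))
show("spool",(V>130)&(S<165),36,30,(380,195,410,225))
show("spoolT",(V>130)&(S<165),64,30,(335,210,370,245))
E
```

```text
floorL [ 23 123 187] rim [ 15 193 128] heel [ 13 109  89] heeldark [ 13 114  92] hs [ 14 110  97] wood [ 16 202 164] spool [ 20 145 187] tin [ 12  45 183] tinrim [  8  11 183] shadow [ 12  46 112] 
tray ctr 640.3 166.6 size 79.1 73.8 ang 5.2 centroid [640.3 167.1]
tray ctr 632.7 -86.7 size 89.7 94.7 ang 3.9 centroid [632.4 -86.5]
tray ctr 647.3 95.9 size 79.8 56.1 ang 5.5 centroid [647.   96.2]
tray ctr 639.9 -176.2 size 90.1 72.9 ang 4.5 centroid [ 639.8 -175.9]
tray ctr 644.7 -246.4 size 89.3 52.2 ang 4.1 centroid [ 644.5 -246.4]
heel ctr 431.0 122.1 size 62.3 57.9 ang 44.3 centroid [429.  120.5]
heelS ctr 466.8 -116.5 size 44.9 39.2 ang 37.0 centroid [ 465.8 -117.3]
tin ctr 465.2 239.0 size 57.6 57.9 ang 44.4 centroid [465.  238.6]
spool ctr 454.2 -359.1 size 31.9 32.3 ang 87.1 centroid [ 454.3 -359. ]
spoolT ctr 411.9 -245.9 size 36.0 35.8 ang 88.8 centroid [ 412.5 -246.1]
```

```bash
cat >> h.py <<'E'
def plan(x,y,z,yaw):
    s=r.sense();p=s["tool_pos"];y0=s["tcp_rot"][2]
    t=(yaw-y0+180)%360-180
    a=np.radians(yaw);d=np.array([x,y,z])-p
    print("t",round(s["time"],1),"pos",p.round(1),"rot",s["tcp_rot"].round(1),"turn",round(-t,1),"then dx",round(d[0]*np.cos(a)+d[1]*np.sin(a),1),"dy",round(d[0]*np.sin(a)-d[1]*np.cos(a),1),"dz",round(-d[2],1),"gap",round(s["finger_gap"],1),"F",s["ft_force"].round(1))
E
python3 -c "
from h import *
plan(431,122,180,44.3)"
```

```text
t 0.1 pos [203.7 563.8 230.4] rot [-179.9   -0.   160.1] turn 115.8 then dx -145.9 dy 475.0 dz 50.4 gap 85.4 F [ 0.7  0.1 -0.5]
```

```bash
python3 -m handwheel '[[0,0,0,8.3],[0,0,0,8.3],[0,0,0,8.3],[0,0,0,8.3],[0,0,0,8.3],[0,0,0,8.3],[0,0,0,8.3],[0,0,0,8.3],[0,0,0,8.3],[0,0,0,8.3]]' >/dev/null
python3 -m handwheel '[[0,0,0,8.2],[0,0,0,8.2],[0,0,0,8.2],[0,0,0,8.2],[-0.01,0.034,0,0],[-0.01,0.034,0,0],[-0.01,0.034,0,0],[-0.01,0.034,0,0],[-0.01,0.034,0,0],[-0.01,0.034,0,0]]' >/dev/null
python3 -m handwheel '[[-0.01,0.034,0.005,0],[-0.01,0.034,0.005,0],[-0.01,0.034,0.005,0],[-0.01,0.034,0.005,0],[-0.01,0.034,0.005,0],[-0.01,0.034,0.005,0],[-0.01,0.034,0.005,0],[-0.01,0.034,0.005,0],[0,0,0,0],[0,0,0,0]]'
python3 - <<'E'
from h import *
plan(431,122,180,44.3)
s=r.sense();np.save("s1.npy",s,allow_pickle=True);cv2.imwrite("pics/w1.png",r.snapshot("wrist")[:,:,::-1])
E
```

```text
time: 3.1
tool_pos: [436.2, 125.5, 190.8]
tcp_rot: [-179.9, 0.0, 44.2]
ft_force: [-0.0, 0.6, -0.2]
finger_gap: 85.0
grip_force: 0.0
t 3.1 pos [436.2 125.5 190.8] rot [-179.9    0.    44.2] turn -0.1 then dx -6.1 dy -1.1 dz 10.8 gap 85.0 F [-0.   0.6 -0.2]
```

View pics/w1.png

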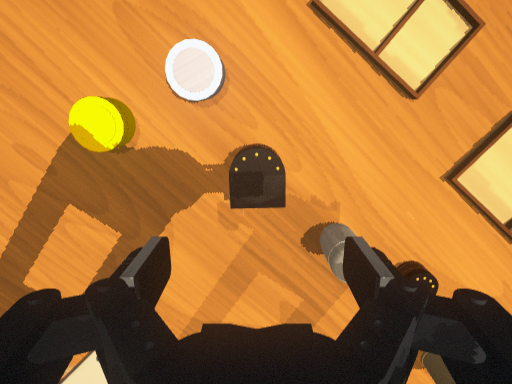

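The wrist view shows the large heel aligned with the tool at (257,177). The tin at (194,70) is grey-white metal and the other tin is yellow, so the grey one is the steel tin. I'll refine both from here.

```bash
cat >> h.py <<'E'
def wm(cond,box,z,s,nm,amin=300):
    x0,y0,x1,y1=box;c=np.zeros_like(cond);c[y0:y1,x0:x1]=cond[y0:y1,x0:x1]
    for k in blobs(None,c,amin):
        w=world("wrist",k,z,s).astype(np.float32);(cx,cy),(a,b),t=cv2.minAreaRect(w)
        ci=cv2.minEnclosingCircle(w)
        print(nm,"rect",round(cx,1),round(cy,1),"size",round(a,1),round(b,1),"ang",round(t,1),"circ",np.round(ci[0],1),round(ci[1],1))
E
python3 - <<'E'
from h import *
s=np.load("s1.npy",allow_pickle=True).item()
im=cv2.imread("pics/w1.png");hsv=cv2.cvtColor(im,cv2.COLOR_BGR2HSV);H,S,V=[hsv[...,i].astype(int) for i in range(3)]
wm((V<75),(222,138,292,214),34,s,"heel")
wm((S<60)&(V>150),(155,30,235,110),32,s,"tin")
plan(431,122,10,44.3)
E
```

```text
heel rect 432.6 123.8 size 65.2 58.1 ang 45.6 circ [429.  119.4] 39.0
tin rect 466.4 240.8 size 54.5 54.8 ang 44.1 circ [466.7 240.9] 27.8
t 3.1 pos [436.  126.2 191.1] rot [-180.     0.    44.3] turn -0.0 then dx -6.5 dy -0.5 dz 181.1 gap 85.4 F [ 0.   0.5 -0. ]
```

```bash
python3 -m handwheel '[[-0.005,0,0.03,-0.8],[0,0,0.03,0],[0,0,0.03,0],[0,0,0.03,0],[0,0,0.03,0],[0,0,0.02,0],[0,0,0.01,0],[0,0,0.006,0],[0,0,0,0],[0,0,0,0]]'
python3 -m handwheel '[[0,0,0,0],[0,0,0,0],[0,0,0,0],[0,0,0,0],[0,0,0,0],[0,0,0,0],[0,0,0,0],[0,0,0,0]]' 0 40
python3 -m handwheel '[[0,0,-0.01,0],[0,0,-0.02,0],[0,0,-0.02,0],[0,0,-0.03,0],[0,0,-0.03,0],[0,0,0,0],[0,0,0,0]]'
python3 -c "
from h import *
plan(632.5,-86.5,114,94.2)"
```

```text
time: 4.15
tool_pos: [433.7, 122.9, 6.4]
tcp_rot: [179.9, -0.1, 45.2]
ft_force: [-0.1, 0.2, 0.6]
finger_gap: 85.6
grip_force: 0.0
time: 4.95
tool_pos: [433.7, 122.6, 6.4]
tcp_rot: [179.9, -0.1, 45.1]
ft_force: [-1.8, -0.4, 6.4]
finger_gap: 59.4
grip_force: 43.4
time: 5.65
tool_pos: [433.5, 122.5, 116.4]
tcp_rot: [179.9, -0.1, 45.1]
ft_force: [-1.2, -0.1, -1.7]
finger_gap: 59.1
grip_force: 43.7
t 5.7 pos [433.5 122.5 116.4] rot [ 1.799e+02 -1.000e-01  4.510e+01] turn -49.1 then dx -223.1 dy 183.2 dz 2.4 gap 59.1 F [-1.2 -0.1 -1.7]
```

```bash
python3 -m handwheel '[[0,0,-0.02,8.2],[0,0,-0.02,8.2],[0,0,0,8.2],[0,0,0,8.2],[0,0,0,8.2],[0.025,0.03,0,0],[0.025,0.03,0,0],[0.025,0.03,0,0],[0.025,0.03,0,0],[0.025,0.03,0,0]]' >/dev/null
python3 -m handwheel '[[0.025,0.03,0,0],[0.025,0.03,0,0],[0.008,0.013,0,0],[0,0,0,0],[0,0,0,0],[0,0,0,0]]'
python3 - <<'E'
from h import *
plan(632.5,-86.5,13,4.2)
s=r.sense();np.save("s2.npy",s,allow_pickle=True);cv2.imwrite("pics/w2.png",r.snapshot("wrist")[:,:,::-1])
E
```

```text
time: 7.25
tool_pos: [630.3, -85.7, 154.3]
tcp_rot: [-179.9, 0.1, 4.2]
ft_force: [0.4, -0.8, -0.8]
finger_gap: 59.7
grip_force: 43.7
t 7.2 pos [630.3 -85.7 154.3] rot [-1.799e+02  1.000e-01  4.200e+00] turn -0.0 then dx 2.1 dy 0.9 dz 141.3 gap 59.7 F [ 0.4 -0.8 -0.8]
```

View pics/w2.png

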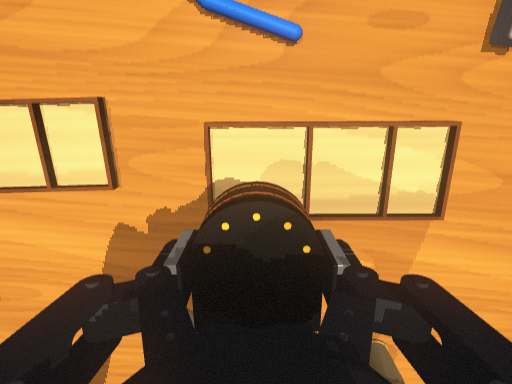

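The heel is held level, and the tray rim's far corners are at about (206,123) and (461,122). I'll check the tray pose from this view.

```bash
python3 - <<'E'
from h import *
s=np.load("s2.npy",allow_pickle=True).item()
P=[ray("wrist",u,v,14,s)[:2] for u,v in((206,123),(461,122),(443,218))]
for p in P: print(p.round(1))
d=P[0]-P[1];print(np.hypot(*d),np.degrees(np.arctan2(-d[0],d[1])))
t=np.radians(4.2);X=np.array([np.cos(t),np.sin(t)]);Y=np.array([-X[1],X[0]])
c=(P[0]+P[1])/2-50*X
for o in(70,-20,-90): print("comp",(c+o*Y).round(1))
im=cv2.imread("pics/w2.png");hsv=cv2.cvtColor(im,cv2.COLOR_BGR2HSV);H,S,V=[hsv[...,i].astype(int) for i in range(3)]
wm((V>170)&(S<140),(200,115,465,225),4,s,"floor",600)
wm((V>170)&(S<140),(0,95,110,195),4,s,"floorS",600)
E
```

```text
[679.6 -33.3]
[ 697.7 -273.3]
[ 600.9 -280.4]
240.66103682956603 4.312569570840376
comp [633.6 -87.1]
comp [ 640.2 -176.9]
comp [ 645.3 -246.7]
floor rect 645.9 -247.5 size 88.9 50.3 ang 4.1 circ [ 645.9 -247.5] 50.7
floor rect 640.8 -176.4 size 88.9 73.3 ang 4.1 circ [ 640.7 -175.8] 56.3
floor rect 639.4 -85.5 size 78.8 94.9 ang 4.1 circ [638.8 -85.5] 60.6
floorS rect 641.2 160.2 size 79.8 47.7 ang 4.9 circ [641.  161.2] 45.8
floorS rect 647.9 98.9 size 80.2 52.2 ang 5.8 circ [647.3  98.6] 46.9
```

```bash
python3 -m handwheel '[[0.003,0.001,0.03,0],[0,0,0.03,0],[0,0,0.03,0],[0,0,0.02,0],[0,0,0.015,0],[0,0,0.01,0],[0,0,0.005,0],[0,0,0.003,0],[0,0,0,0],[0,0,0,0]]'
python3 -m handwheel '[[0,0,0,0],[0,0,0,0],[0,0,0,0]]' 0.064
python3 -m handwheel '[[0,0,-0.002,0],[0,0,-0.01,0],[0,0,-0.02,0],[0,0,-0.03,0],[0,0,-0.03,0],[0,0,-0.03,0],[0,0,-0.02,0]]' 0.066
python3 -m handwheel '[[0,0,0,0],[0,0,0,0],[0,0,0,0]]' 0.085
python3 - <<'E'
from h import *
plan(466.5,240.5,150,14.2)
s=r.sense();np.save("s3.npy",s,allow_pickle=True);cv2.imwrite("pics/w3.png",r.snapshot("wrist")[:,:,::-1])
E
```

```text
time: 8.3
tool_pos: [635.2, -87.7, 13.3]
tcp_rot: [180.0, -0.1, 4.1]
ft_force: [0.3, -0.4, -0.4]
finger_gap: 59.2
grip_force: 43.7
time: 8.6
tool_pos: [634.9, -87.6, 12.8]
tcp_rot: [180.0, -0.0, 4.1]
ft_force: [0.4, -1.2, 0.9]
finger_gap: 64.2
grip_force: 0.0
time: 9.3
tool_pos: [635.6, -87.8, 158.3]
tcp_rot: [179.9, -0.2, 4.1]
ft_force: [0.7, -0.2, -0.8]
finger_gap: 65.8
grip_force: 0.0
time: 9.6
tool_pos: [633.6, -87.4, 152.9]
tcp_rot: [-180.0, 0.1, 4.1]
ft_force: [-1.0, -1.0, -1.1]
finger_gap: 84.4
grip_force: 0.0
t 9.6 pos [633.6 -87.4 152.9] rot [-1.8e+02  1.0e-01  4.1e+00] turn -10.1 then dx -81.6 dy -358.8 dz 2.9 gap 84.4 F [-1.  -1.  -1.1]
```

View pics/w3.png

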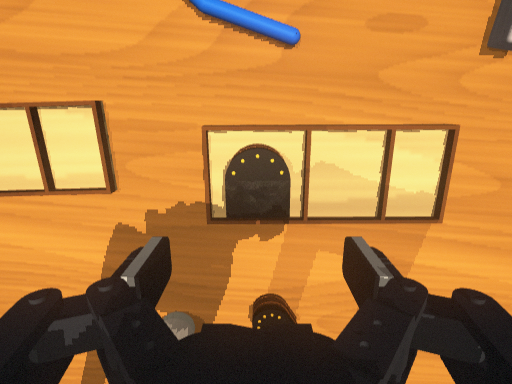

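The heel sits in the widest compartment at (257,183), with its straight edge near the front rim. I'll check its clearance.

```bash
python3 - <<'E'
from h import *
s=np.load("s3.npy",allow_pickle=True).item()
im=cv2.imread("pics/w3.png");hsv=cv2.cvtColor(im,cv2.COLOR_BGR2HSV);H,S,V=[hsv[...,i].astype(int) for i in range(3)]
wm((V<90)&(S<150),(212,135,302,219),38,s,"heel")
wm((V>170)&(S<140),(200,115,465,225),4,s,"floor",600)
E
```

```text
heel rect 633.5 -86.4 size 66.0 59.3 ang 5.7 circ [627.3 -87.7] 39.4
floor rect 634.1 -85.9 size 88.0 95.1 ang 4.1 circ [634.3 -85.7] 63.6
floor rect 646.1 -247.7 size 89.0 50.5 ang 4.1 circ [ 645.8 -247.2] 50.1
floor rect 640.8 -176.6 size 89.2 73.4 ang 4.6 circ [ 640.5 -175.8] 56.4
```

The heel is centred. Next is the tin, gripped at yaw 61 so the open fingers clear the middle compartment's walls.

```bash
python3 -m handwheel '[[0,0,0,-8.1],[0,0,0,-8.1],[0,0,0,-8.1],[0,0,0,-8.1],[0,0,0,-8.1],[0,0,0,-8.2],[0,0,0,-8.2],[0.02,-0.03,0,0],[0.02,-0.03,0,0],[0.02,-0.03,0,0]]' >/dev/null
python3 -m handwheel '[[0.02,-0.03,0,0],[0.02,-0.03,0,0],[0.02,-0.03,0,0],[0.02,-0.03,0,0],[0.02,-0.03,0,0],[0.02,-0.03,0,0],[0.02,-0.03,0,0],[0.006,-0.005,0,0],[0,0,0,0],[0,0,0,0]]'
python3 -c "
from h import *
plan(466.5,240.5,4,61)"
```

```text
time: 11.65
tool_pos: [467.5, 239.6, 153.6]
tcp_rot: [-180.0, 0.1, 61.0]
ft_force: [0.8, -0.4, -0.0]
finger_gap: 85.1
grip_force: 0.0
t 11.7 pos [467.5 239.6 153.6] rot [-1.8e+02  1.0e-01  6.1e+01] turn 0.0 then dx 0.3 dy -1.3 dz 149.6 gap 85.1 F [ 0.8 -0.4 -0. ]
```

```bash
python3 -m handwheel '[[0,-0.001,0.03,0],[0,0,0.03,0],[0,0,0.03,0],[0,0,0.025,0],[0,0,0.02,0],[0,0,0.01,0],[0,0,0.004,0],[0,0,0,0],[0,0,0,0],[0,0,0,0]]'
python3 -m handwheel '[[0,0,0,0],[0,0,0,0],[0,0,0,0],[0,0,0,0],[0,0,0,0],[0,0,0,0],[0,0,0,0],[0,0,0,0]]' 0 40
python3 -m handwheel '[[0,0,-0.01,0],[0,0,-0.02,0],[0,0,-0.03,0],[0,0,-0.04,0],[0,0,-0.05,0],[0,0,0,0],[0,0,0,0]]'
python3 -c "
from h import *
plan(640.5,-176.6,154,61)"
```

```text
time: 12.65
tool_pos: [467.6, 241.2, 6.6]
tcp_rot: [179.9, -0.1, 61.0]
ft_force: [-0.5, -0.3, 0.2]
finger_gap: 84.9
grip_force: 0.0
time: 13.45
tool_pos: [467.0, 241.1, 6.1]
tcp_rot: [180.0, -0.0, 61.0]
ft_force: [-1.7, -1.7, 6.2]
finger_gap: 54.9
grip_force: 42.3
time: 14.15
tool_pos: [467.7, 241.4, 157.5]
tcp_rot: [179.9, -0.2, 61.0]
ft_force: [0.4, 0.2, -1.9]
finger_gap: 54.4
grip_force: 42.6
t 14.2 pos [467.7 241.4 157.5] rot [179.9  -0.2  61. ] turn 0.0 then dx -281.8 dy 353.8 dz 3.5 gap 54.4 F [ 0.4  0.2 -1.9]
```

```bash
python3 -m handwheel '[[-0.0235,0.0295,0,0],[-0.0235,0.0295,0,0],[-0.0235,0.0295,0,0],[-0.0235,0.0295,0,0],[-0.0235,0.0295,0,0],[-0.0235,0.0295,0,0],[-0.0235,0.0295,0,0],[-0.0235,0.0295,0,0],[-0.0235,0.0295,0,0],[-0.0235,0.0295,0,0]]' >/dev/null
python3 -m handwheel '[[-0.0235,0.0295,0,0],[-0.0235,0.0295,0,0],[0,0,0,0],[0,0,0,0],[0,0,0,0]]'
python3 -c "
from h import *
plan(640.5,-176.6,10.5,61)"
```

```text
time: 15.65
tool_pos: [638.6, -176.2, 153.6]
tcp_rot: [-179.8, 0.0, 61.1]
ft_force: [0.6, 0.1, -0.9]
finger_gap: 54.9
grip_force: 42.9
t 15.7 pos [ 638.6 -176.2  153.6] rot [-179.8    0.    61.1] turn 0.1 then dx 0.5 dy 1.9 dz 143.1 gap 54.9 F [ 0.6  0.1 -0.9]
```

```bash
python3 -m handwheel '[[0,0.002,0.03,0],[0,0,0.03,0],[0,0,0.03,0],[0,0,0.025,0],[0,0,0.015,0],[0,0,0.01,0],[0,0,0.004,0],[0,0,0.001,0],[0,0,0,0],[0,0,0,0]]'
python3 -m handwheel '[[0,0,0,0],[0,0,0,0],[0,0,0,0]]' 0.060
python3 -m handwheel '[[0,0,-0.002,0],[0,0,-0.01,0],[0,0,-0.02,0],[0,0,-0.03,0],[0,0,-0.03,0],[0,0,-0.03,0],[0,0,-0.02,0],[0,0,0,0]]' 0.063
python3 -m handwheel '[[0,0,0,0],[0,0,0,0]]' 0.085
python3 - <<'E'
from h import *
plan(454,-359.5,150,94)
s=r.sense();np.save("s4.npy",s,allow_pickle=True);cv2.imwrite("pics/w4.png",r.snapshot("wrist")[:,:,::-1])
E
```

```text
time: 16.65
tool_pos: [642.4, -178.7, 11.7]
tcp_rot: [179.9, -0.0, 61.0]
ft_force: [0.7, -0.9, -0.5]
finger_gap: 54.9
grip_force: 42.9
time: 16.95
tool_pos: [641.7, -178.4, 10.8]
tcp_rot: [180.0, -0.0, 61.0]
ft_force: [0.2, 0.8, -0.9]
finger_gap: 59.6
grip_force: 0.0
time: 17.75
tool_pos: [644.0, -179.2, 158.1]
tcp_rot: [179.5, -0.1, 61.0]
ft_force: [0.5, 0.1, -0.0]
finger_gap: 63.0
grip_force: 0.0
time: 17.95
tool_pos: [640.5, -177.9, 150.7]
tcp_rot: [-179.9, 0.0, 61.0]
ft_force: [0.1, -1.3, 0.5]
finger_gap: 84.8
grip_force: 0.0
t 17.9 pos [ 640.5 -177.9  150.7] rot [-179.9    0.    61. ] turn -33.0 then dx -168.1 dy -198.7 dz 0.7 gap 84.8 F [ 0.1 -1.3  0.5]
```

View pics/w4.png

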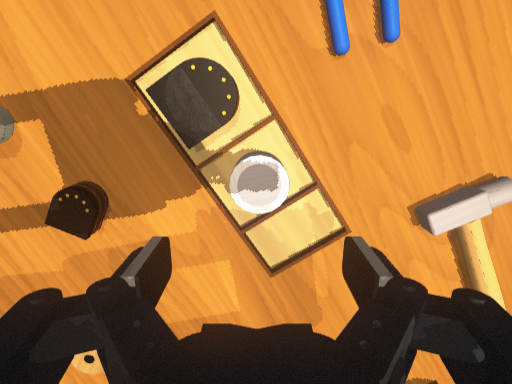

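The tin is centred at (260,183) in the middle compartment and the small heel is visible at (77,210). Short spool next.

```bash
python3 -m handwheel '[[0,0,0,-8.3],[0,0,0,-8.3],[0,0,0,-8.2],[0,0,0,-8.2],[-0.021,-0.0248,0,0],[-0.021,-0.0248,0,0],[-0.021,-0.0248,0,0],[-0.021,-0.0248,0,0],[-0.021,-0.0248,0,0],[-0.021,-0.0248,0,0]]' >/dev/null
python3 -m handwheel '[[-0.021,-0.0248,0,0],[-0.021,-0.0248,0,0],[0,0,0,0],[0,0,0,0],[0,0,0,0]]' >/dev/null
python3 - <<'E'
from h import *
plan(454,-359.5,6,94)
s=r.sense();np.save("s5.npy",s,allow_pickle=True);im=r.snapshot("wrist")[:,:,::-1].copy();cv2.imwrite("pics/w5.png",im)
hsv=cv2.cvtColor(im,cv2.COLOR_BGR2HSV);H,S,V=[hsv[...,i].astype(int) for i in range(3)]
print(hsv[240,250])
wm((S<140)&(V>120),(200,120,320,300),36,s,"spool",200)
s4=np.load("s4.npy",allow_pickle=True).item()
im=cv2.imread("pics/w4.png");V=im.max(2)
wm((V<75),(40,175,112,240),26,s4,"heelS")
E
```

```text
t 19.5 pos [ 455.5 -358.9  151.5] rot [-1.80e+02 -1.00e-01  9.41e+01] turn 0.1 then dx -0.5 dy -1.6 dz 145.5 gap 84.9 F [ 0.3  0.  -0.4]
[ 23 255 118]
spool rect 456.1 -358.1 size 29.2 33.0 ang 42.6 circ [ 455.2 -358.8] 16.6
heelS rect 476.6 -115.0 size 60.2 51.0 ang 35.8 circ [ 473.  -114.1] 35.3
```

View pics/w5.png

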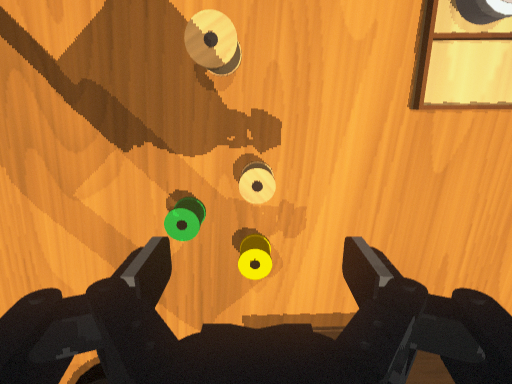

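The natural short spool at (257,186) lies under the TCP, and the green one at (183,224) is close. I'll narrow the opening to 60 mm before going down.

```bash
python3 -m handwheel '[[0,0,0,0],[0,0,0.03,0],[0,0,0.03,0],[0,0,0.03,0],[0,0,0.025,0],[0,0,0.02,0],[0,0,0.008,0],[0,0,0.003,0],[0,0,0,0],[0,0,0,0]]' 0.06
python3 -m handwheel '[[0,0,0,0],[0,0,0,0],[0,0,0,0],[0,0,0,0],[0,0,0,0],[0,0,0,0],[0,0,0,0]]' 0 30
python3 -m handwheel '[[0,0,-0.01,0],[0,0,-0.02,0],[0,0,-0.03,0],[0,0,-0.04,0],[0,0,-0.05,0],[0,0,0,0],[0,0,0,0]]'
python3 -c "
from h import *
plan(645.8,-247.2,154,94.2)"
```

```text
time: 20.55
tool_pos: [456.3, -360.5, 7.7]
tcp_rot: [179.9, 0.1, 94.0]
ft_force: [0.1, 0.1, -0.6]
finger_gap: 60.0
grip_force: 0.0
time: 21.25
tool_pos: [455.9, -360.4, 7.5]
tcp_rot: [179.9, 0.1, 94.0]
ft_force: [-1.1, 1.1, 5.8]
finger_gap: 33.3
grip_force: 29.7
time: 21.95
tool_pos: [456.3, -360.8, 159.1]
tcp_rot: [179.8, 0.2, 94.0]
ft_force: [-0.2, -0.5, -1.3]
finger_gap: 33.2
grip_force: 29.9
t 21.9 pos [ 456.3 -360.8  159.1] rot [179.8   0.2  94. ] turn -0.2 then dx 99.4 dy 197.3 dz 5.1 gap 33.2 F [-0.2 -0.5 -1.3]
```

```bash
python3 -m handwheel '[[0.014,0.028,0,0],[0.014,0.028,0,0],[0.014,0.028,0,0],[0.014,0.028,0,0],[0.014,0.028,0,0],[0.014,0.028,0,0],[0.014,0.029,0,0],[0,0,0,0],[0,0,0,0],[0,0,0,0]]' 
python3 -c "
from h import *
plan(645.8,-248,12,94.2)"
```

```text
time: 22.95
tool_pos: [643.6, -248.4, 154.9]
tcp_rot: [-179.9, -0.1, 94.0]
ft_force: [-0.7, -0.1, -0.6]
finger_gap: 33.3
grip_force: 30.1
t 22.9 pos [ 643.6 -248.4  154.9] rot [-1.799e+02 -1.000e-01  9.400e+01] turn -0.2 then dx 0.2 dy 2.2 dz 142.9 gap 33.3 F [-0.7 -0.1 -0.6]
```

```bash
python3 -m handwheel '[[0,0.001,0.03,0],[0,0,0.03,0],[0,0,0.03,0],[0,0,0.025,0],[0,0,0.015,0],[0,0,0.01,0],[0,0,0.003,0],[0,0,0.002,0],[0,0,0,0],[0,0,0,0]]'
python3 -m handwheel '[[0,0,0,0],[0,0,0,0],[0,0,0,0]]' 0.050
python3 -m handwheel '[[0,0,-0.002,0],[0,0,-0.01,0],[0,0,-0.02,0],[0,0,-0.03,0],[0,0,-0.03,0],[0,0,-0.03,0],[0,0,-0.02,0],[0,0,0,0]]' 0.05
python3 -m handwheel '[[0,0,0,0],[0,0,0,0]]' 0.085
python3 - <<'E'
from h import *
plan(468,-116.5,150,37)
s=r.sense();np.save("s6.npy",s,allow_pickle=True);cv2.imwrite("pics/w6.png",r.snapshot("wrist")[:,:,::-1])
E
```

```text
time: 23.95
tool_pos: [646.8, -248.5, 12.7]
tcp_rot: [179.9, 0.1, 94.0]
ft_force: [-0.0, -0.0, -0.0]
finger_gap: 33.0
grip_force: 30.1
time: 24.25
tool_pos: [646.2, -248.2, 11.7]
tcp_rot: [180.0, 0.0, 94.0]
ft_force: [0.1, 1.2, -0.5]
finger_gap: 50.2
grip_force: 0.0
time: 25.05
tool_pos: [648.4, -249.3, 159.3]
tcp_rot: [179.6, 0.2, 94.0]
ft_force: [0.3, -0.7, 1.1]
finger_gap: 50.4
grip_force: 0.0
time: 25.25
tool_pos: [645.0, -247.7, 151.6]
tcp_rot: [-179.9, -0.1, 94.0]
ft_force: [-0.7, -0.2, 0.2]
finger_gap: 76.5
grip_force: 0.0
t 25.2 pos [ 645.  -247.7  151.6] rot [-1.799e+02 -1.000e-01  9.400e+01] turn 57.0 then dx -62.4 dy -211.3 dz 1.6 gap 76.5 F [-0.7 -0.2  0.2]
```

View pics/w6.png

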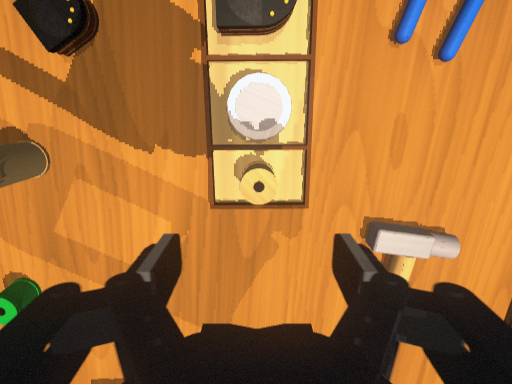

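The spool stands at (259,186) in the narrowest compartment. Now the small heel.

```bash
python3 -m handwheel '[[0,0,0,8.1],[0,0,0,8.1],[0,0,0,8.1],[0,0,0,8.1],[0,0,0,8.2],[0,0,0,8.2],[0,0,0,8.2],[-0.0078,-0.0264,0,0],[-0.0078,-0.0264,0,0],[-0.0078,-0.0264,0,0]]' >/dev/null
python3 -m handwheel '[[-0.0078,-0.0264,0,0],[-0.0078,-0.0264,0,0],[-0.0078,-0.0264,0,0],[-0.0078,-0.0264,0,0],[-0.0078,-0.0264,0,0],[0,0,0,0],[0,0,0,0],[0,0,0,0]]' >/dev/null
python3 - <<'E'
from h import *
plan(468,-116.5,4,37)
s=r.sense();np.save("s7.npy",s,allow_pickle=True);im=r.snapshot("wrist")[:,:,::-1].copy();cv2.imwrite("pics/w7.png",im)
V=im.max(2)
wm((V<75),(210,130,300,230),28,s,"heelS")
E
```

```text
t 27.1 pos [ 469.3 -117.5  153.1] rot [180.   0.  37.] turn 0.0 then dx -0.5 dy -1.6 dz 149.1 gap 85.2 F [0.5 0.4 0.3]
heelS rect 459.7 -122.4 size 25.4 41.2 ang 31.2 circ [ 459.2 -122.3] 22.9
```

View pics/w7.png

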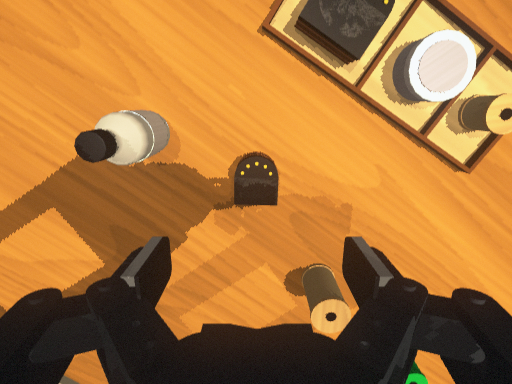

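The small heel is square to the tool at (256,180). The bottle stands well clear at (130,135).

```bash
python3 - <<'E'
from h import *
s=np.load("s7.npy",allow_pickle=True).item()
a=np.radians(s["tcp_rot"][2]);X=np.array([np.cos(a),np.sin(a)]);Y=np.array([np.sin(a),-np.cos(a)])
for u,v in((256,153),(257,205),(234,185),(278,185)):
    d=ray("wrist",u,v,28,s)[:2]-s["tool_pos"][:2];print((d@X).round(1),(d@Y).round(1))
E
```

```text
27.6 -1.5
-23.0 -0.6
-2.9 -22.4
-3.0 19.3
```

```bash
python3 -m handwheel '[[0.002,-0.001,0.03,0],[0,0,0.03,0],[0,0,0.03,0],[0,0,0.025,0],[0,0,0.02,0],[0,0,0.01,0],[0,0,0.004,0],[0,0,0.001,0],[0,0,0,0],[0,0,0,0]]'
python3 -m handwheel '[[0,0,0,0],[0,0,0,0],[0,0,0,0],[0,0,0,0],[0,0,0,0],[0,0,0,0],[0,0,0,0],[0,0,0,0]]' 0 35
python3 -m handwheel '[[0,0,-0.01,0],[0,0,-0.02,0],[0,0,-0.03,0],[0,0,-0.04,0],[0,0,-0.05,0],[0,0,0,0],[0,0,0,0]]'
python3 -c "
from h import *
plan(640.5,166,154,95.3)"
```

```text
time: 28.15
tool_pos: [470.9, -115.5, 4.4]
tcp_rot: [179.9, -0.1, 37.0]
ft_force: [-1.0, -1.1, 0.1]
finger_gap: 84.8
grip_force: 0.0
time: 28.95
tool_pos: [470.3, -115.2, 3.8]
tcp_rot: [180.0, -0.0, 37.0]
ft_force: [-1.5, 0.1, 6.0]
finger_gap: 41.3
grip_force: 36.0
time: 29.65
tool_pos: [471.0, -115.5, 155.3]
tcp_rot: [179.8, -0.1, 37.0]
ft_force: [-0.5, 0.8, -1.6]
finger_gap: 41.6
grip_force: 35.6
t 29.6 pos [ 471.  -115.5  155.3] rot [ 1.798e+02 -1.000e-01  3.700e+01] turn -58.3 then dx 264.6 dy 194.8 dz 1.3 gap 41.6 F [-0.5  0.8 -1.6]
```

```bash
python3 -m handwheel '[[0,0,0,-8.3],[0,0,0,-8.3],[0,0,0,-8.3],[0,0,0,-8.3],[0,0,0,-8.3],[0,0,0,-8.4],[0,0,0,-8.4],[0.0265,0.0195,0,0],[0.0265,0.0195,0,0],[0.0265,0.0195,0,0]]' >/dev/null
python3 -m handwheel '[[0.0265,0.0195,0,0],[0.0265,0.0195,0,0],[0.0265,0.0195,0,0],[0.0265,0.0195,0,0],[0.0265,0.0195,0,0],[0.0265,0.0195,0,0],[0.0265,0.0195,0,0],[0,0,0,0],[0,0,0,0],[0,0,0,0]]' >/dev/null
python3 - <<'E'
from h import *
plan(640.5,166.5,9,95.3)
s=r.sense();np.save("s8.npy",s,allow_pickle=True);im=r.snapshot("wrist")[:,:,::-1].copy();cv2.imwrite("pics/w8.png",im)
hsv=cv2.cvtColor(im,cv2.COLOR_BGR2HSV);H,S,V=[hsv[...,i].astype(int) for i in range(3)]
wm((V>170)&(S<140),(150,60,380,300),4,s,"floor",600)
E
```

```text
t 31.6 pos [638.3 166.  151.6] rot [-179.8    0.    95.3] turn 0.0 then dx 0.3 dy 2.2 dz 142.6 gap 41.3 F [-1.  -0.4 -0.3]
floor rect 640.4 167.0 size 80.6 73.3 ang 5.5 circ [640.  167.1] 52.9
```

View pics/w8.png

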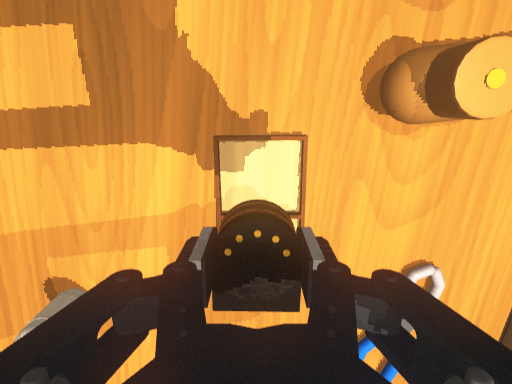

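The wide compartment measures (640.4,167.0), which agrees with the top view.

```bash
python3 -m handwheel '[[0,0.001,0.03,0],[0,0,0.03,0],[0,0,0.03,0],[0,0,0.025,0],[0,0,0.015,0],[0,0,0.01,0],[0,0,0.003,0],[0,0,0.001,0],[0,0,0,0],[0,0,0,0]]'
python3 -m handwheel '[[0,0,0,0],[0,0,0,0],[0,0,0,0]]' 0.049
python3 -m handwheel '[[0,0,-0.002,0],[0,0,-0.01,0],[0,0,-0.02,0],[0,0,-0.03,0],[0,0,-0.04,0],[0,0,-0.04,0],[0,0,-0.04,0],[0,0,0,0]]' 0.05
python3 -m handwheel '[[0,0,0,0],[0,0,0,0]]' 0.085
python3 - <<'E'
from h import *
plan(412,-245.5,190,95.3)
s=r.sense();np.save("s9.npy",s,allow_pickle=True);cv2.imwrite("pics/w9.png",r.snapshot("wrist")[:,:,::-1])
E
```

```text
time: 32.7
tool_pos: [641.5, 167.2, 10.7]
tcp_rot: [179.9, -0.0, 95.3]
ft_force: [0.4, 0.8, -0.7]
finger_gap: 41.6
grip_force: 35.7
time: 33.0
tool_pos: [640.6, 167.1, 9.6]
tcp_rot: [180.0, -0.0, 95.3]
ft_force: [0.4, -0.7, -0.9]
finger_gap: 49.1
grip_force: 0.0
time: 33.8
tool_pos: [644.5, 167.7, 201.1]
tcp_rot: [179.2, -0.1, 95.3]
ft_force: [0.4, -0.8, 0.9]
finger_gap: 50.1
grip_force: 0.0
time: 34.0
tool_pos: [639.7, 166.9, 190.3]
tcp_rot: [-179.9, 0.0, 95.3]
ft_force: [0.3, 0.3, -0.3]
finger_gap: 77.1
grip_force: 0.0
t 34.0 pos [639.7 166.9 190.3] rot [-179.9    0.    95.3] turn 0.0 then dx -389.6 dy -264.9 dz 0.3 gap 77.1 F [ 0.3  0.3 -0.3]
```

View pics/w9.png

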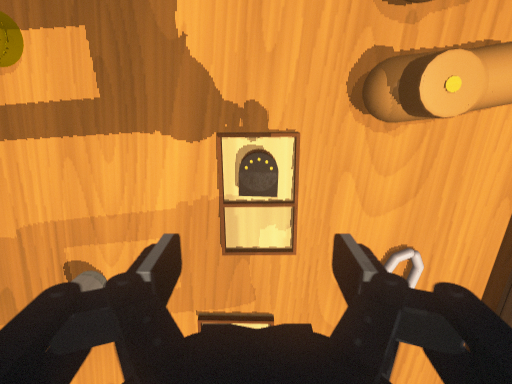

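The small heel sits in the wide compartment at (258,173). Tall spool next, checked by numbers to save my last picture.

```bash
python3 -m handwheel '[[-0.03,-0.0204,0,0],[-0.03,-0.0204,0,0],[-0.03,-0.0204,0,0],[-0.03,-0.0204,0,0],[-0.03,-0.0204,0,0],[-0.03,-0.0204,0,0],[-0.03,-0.0204,0,0],[-0.03,-0.0204,0,0],[-0.03,-0.0204,0,0],[-0.03,-0.0204,0,0]]' >/dev/null
python3 -m handwheel '[[-0.03,-0.0204,0,0],[-0.03,-0.0204,0,0],[-0.03,-0.0204,0,0],[0,0,0,0],[0,0,0,0],[0,0,0,0]]' >/dev/null
python3 - <<'E'
from h import *
plan(412,-245.5,30,95.3)
s=r.sense();np.save("s10.npy",s,allow_pickle=True);im=r.snapshot("wrist")[:,:,::-1].copy();cv2.imwrite("pics/w10.png",im)
hsv=cv2.cvtColor(im,cv2.COLOR_BGR2HSV);H,S,V=[hsv[...,i].astype(int) for i in range(3)]
wm((S<150)&(V>150),(190,110,340,330),64,s,"spool",100)
E
```

```text
t 35.6 pos [ 412.6 -245.   190.4] rot [-1.799e+02 -1.000e-01  9.530e+01] turn 0.0 then dx -0.4 dy -0.6 dz 160.4 gap 85.4 F [-0.4  0.5 -0.1]
spool rect 413.9 -245.1 size 37.2 36.4 ang 5.3 circ [ 414.6 -244.1] 19.9
```

```bash
python3 -m handwheel '[[0,0.001,0.03,0],[0,0,0.03,0],[0,0,0.03,0],[0,0,0.03,0],[0,0,0.03,0],[0,0,0.015,0],[0,0,0.005,0],[0,0,0,0],[0,0,0,0],[0,0,0,0]]'
python3 -m handwheel '[[0,0,0,0],[0,0,0,0],[0,0,0,0],[0,0,0,0],[0,0,0,0],[0,0,0,0],[0,0,0,0],[0,0,0,0]]' 0 30
python3 -m handwheel '[[0,0,-0.01,0],[0,0,-0.02,0],[0,0,-0.03,0],[0,0,-0.04,0],[0,0,-0.05,0],[0,0,-0.02,0],[0,0,0,0],[0,0,0,0],[0,0,0,0]]'
python3 -c "
from h import *
plan(647.3,96.3,190,95.3)"
```

```text
time: 36.7
tool_pos: [414.7, -246.4, 22.7]
tcp_rot: [179.9, 0.1, 95.4]
ft_force: [0.0, 0.2, 0.2]
finger_gap: 85.1
grip_force: 0.0
time: 37.5
tool_pos: [413.8, -246.1, 21.7]
tcp_rot: [180.0, 0.0, 95.3]
ft_force: [-1.9, 1.1, 5.4]
finger_gap: 37.7
grip_force: 30.0
time: 38.4
tool_pos: [412.6, -245.1, 189.4]
tcp_rot: [-179.9, -0.1, 95.3]
ft_force: [-0.9, -0.9, -1.4]
finger_gap: 37.3
grip_force: 30.3
t 38.4 pos [ 412.6 -245.1  189.4] rot [-1.799e+02 -1.000e-01  9.530e+01] turn 0.0 then dx 318.3 dy 265.2 dz -0.6 gap 37.3 F [-0.9 -0.9 -1.4]
```

```bash
python3 -m handwheel '[[0.0289,0.0241,0,0],[0.0289,0.0241,0,0],[0.0289,0.0241,0,0],[0.0289,0.0241,0,0],[0.0289,0.0241,0,0],[0.0289,0.0241,0,0],[0.0289,0.0241,0,0],[0.0289,0.0241,0,0],[0.0289,0.0241,0,0],[0.0289,0.0241,0,0]]' >/dev/null
python3 -m handwheel '[[0.0293,0.0241,0,0],[0,0,0,0],[0,0,0,0],[0,0,0,0]]' >/dev/null
python3 -c "
from h import *
plan(647.0,96.3,26.2,95.3)"
```

```text
t 39.8 pos [646.9  95.  189.6] rot [-179.8    0.    95.3] turn 0.0 then dx 1.3 dy 0.2 dz 163.4 gap 37.5 F [ 0.5  0.6 -1. ]
```

```bash
python3 -m handwheel '[[0.001,-0.001,0.03,0],[0,0,0.03,0],[0,0,0.03,0],[0,0,0.03,0],[0,0,0.02,0],[0,0,0.015,0],[0,0,0.006,0],[0,0,0.003,0],[0,0,0,0],[0,0,0,0]]'
python3 -m handwheel '[[0,0,0,0],[0,0,0,0]]'
```

```text
time: 40.8
tool_pos: [648.0, 96.6, 28.8]
tcp_rot: [179.9, 0.0, 95.3]
ft_force: [-0.6, -0.3, -1.5]
finger_gap: 37.6
grip_force: 30.6
time: 41.0
tool_pos: [647.5, 96.7, 28.2]
tcp_rot: [179.9, 0.0, 95.3]
ft_force: [-0.4, -0.6, -0.1]
finger_gap: 37.5
grip_force: 30.6
```

```bash
python3 -m handwheel '[[0,0,0.001,0],[0,0,0.001,0],[0,0,0,0],[0,0,0,0],[0,0,0,0]]'
python3 -m handwheel '[[0,0,0,0],[0,0,0,0],[0,0,0,0],[0,0,0,0]]' 0.05
python3 -m handwheel '[[0,0,-0.005,0],[0,0,-0.01,0],[0,0,-0.02,0],[0,0,-0.03,0],[0,0,-0.04,0],[0,0,-0.04,0],[0,0,-0.04,0],[0,0,0,0]]' 0.06
python3 -m handwheel '[[-0.03,-0.03,-0.02,0],[-0.03,-0.03,-0.02,0],[-0.03,-0.03,-0.02,0],[-0.03,-0.03,0,0],[0,0,0,0],[0,0,0,0]]' 0.085
python3 - <<'E'
from h import *
t=r.snapshot("top")[:,:,::-1];q=r.snapshot("scene")[:,:,::-1];cv2.imwrite("pics/top9.png",t)
a=cv2.resize(t[105:275,80:440],(800,378),interpolation=2);b=cv2.resize(q[120:300,170:400],(284,222))
cv2.imwrite("pics/end.png",np.vstack([a,np.pad(b,((0,0),(0,516),(0,0)))]))
E
```

```text
time: 41.5
tool_pos: [647.1, 96.6, 25.7]
tcp_rot: [180.0, -0.0, 95.3]
ft_force: [-2.4, 0.0, 4.9]
finger_gap: 37.1
grip_force: 30.7
time: 41.9
tool_pos: [646.7, 96.5, 25.0]
tcp_rot: [-180.0, 0.0, 95.3]
ft_force: [0.9, 0.4, -0.0]
finger_gap: 49.8
grip_force: 0.0
time: 42.7
tool_pos: [650.9, 96.9, 220.2]
tcp_rot: [179.2, 0.0, 95.3]
ft_force: [0.7, -1.6, 0.2]
finger_gap: 60.3
grip_force: 0.0
time: 43.3
tool_pos: [538.4, -34.7, 271.2]
tcp_rot: [179.9, 0.0, 95.2]
ft_force: [0.5, 0.8, -0.1]
finger_gap: 85.1
grip_force: 0.0
```

View pics/end.png

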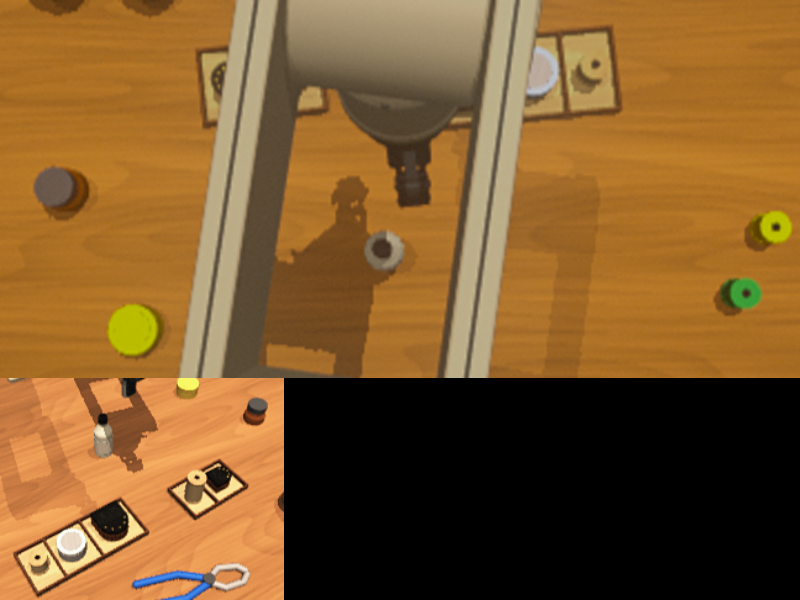

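The scene crop (lower left) shows all five parts upright in their compartments. The bottle and the jar are standing in their original places, and the gripper is clear.

```bash
python3 -c "
from bench import r
print(r.hand_in())"
```

```text
the job is handed in; nothing more can be done
None
```

Both kits are made up and handed in at about 43 s: the last camera view showed all five parts upright in their compartments and the glue bottle and eyelet jar still standing in place; the hand-in returned no verdict.

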